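# Load the stack loader and hold its release slide at the mark

### The job

Load the sample cases into the stack loader: set the green-lidded case gently and squarely on the blue-lidded case already in the loader, then the yellow-lidded case squarely on the green one, and let go. Then pull the loader's blue spring-return handle out until its red pointers are in the green marks on the rails, and hold it there with the gripper so that the lift can take the column: finish while still holding it at the mark. Leave the blue case in its place and do not disturb the red-lidded case or the other things on the bench.

Things in the scene. Friction and masses are not known exactly. Their poses are not given: they have to be found in the camera images.
- stacker: Stack loader, fixed: white base plate 220 (x) by 300 (y) by 12 mm; grey rear housing 50 mm high along its +x edge (x +74 to +110 mm). Origin under the plate's centre; +x points from the front (robot side) to the rear, +y to the nest's side, z up. The release slide, between two aluminium rails (tops 22 mm above the bench), is on the -y half.
- nest (a point): Centre of the black nest pad on the loader's +y half, on the pad's top, 18 mm above the bench; the pad is 80 by 125 mm. The blue-lidded case stands on it.
- case_blue: Closed sample case, 56 mm (its x) by 100 mm (its y) by 40 mm high, white body with a blue lid, about 0.2 kg, lid does not come off; origin at the centre of its underside, z up. Stands on the nest as the bottom of the column, nearly square to the loader.
- case_green: Closed sample case, 56 mm (its x) by 100 mm (its y) by 40 mm high, white body with a green lid, about 0.2 kg, lid does not come off; origin at the centre of its underside, z up. Starts on the bench; second in the column.
- case_yellow: Closed sample case, 56 mm (its x) by 100 mm (its y) by 40 mm high, white body with a yellow lid, about 0.2 kg, lid does not come off; origin at the centre of its underside, z up. Starts on the bench; third (top) of the column.
- release (a joint): Pull of the release slide in m: 0 at rest, grows as the handle is pulled along the loader's -x (to its front). Red pointers at the handle's foot reach over the rails; each rail has a green mark 12 mm long, met from 0.034 to 0.046; hard stop at 0.065. A spring pulls it home when let go: about 4.5 N at rest, 10.5 N at the mark.
- release_grip (a point): Grip point in the middle of the handle, 53 mm above the bench, 20 mm under its top; moves with the slide; at rest at x -20, y -80 mm in the loader's frame; axes as the loader's. The handle is an upright blue plate, 12 mm thick along x (pull direction), 50 mm wide along y, on a slide plate whose top is 23 mm above the bench. Pinch it from above, front to back.
- case_red: Closed sample case, 56 mm (its x) by 100 mm (its y) by 40 mm high, white body with a red lid, about 0.2 kg, lid does not come off; origin at the centre of its underside, z up. Not part of this batch: leave it alone.
- jar: Amber jar with a white cap, 50 mm diameter, 75 mm high; origin under its centre. Bystander.
- beaker: Empty clear beaker, 64 mm diameter, 80 mm high; origin under its centre. Bystander.
- wash_bottle: Pink bottle with a white cap, 66 mm diameter, 170 mm high; origin under its centre. Bystander.
Not all that is in view belongs to the job. What is shaped like the case_green but brown is not meant.

How it is judged:
On the way, in this order (a step that is already met when the one before it is completed fails the run):
1. the green-lidded case stands squarely on the blue-lidded one, let go (x of case_green in the frame of case_blue between -0.008 and 0.008 m and y of case_green in the frame of case_blue between -0.008 and 0.008 m and z of case_green in the frame of case_blue between 0.036 and 0.044 m and angle between the x axis of case_green and the x axis of case_blue, either way round below 0.12 rad and angle between case_green's own z axis and vertical below 0.06 rad and contact force between the fingers and case_green below 0.1 N and linear speed of case_green below 0.02 m/s and horizontal distance between case_blue and nest below 0.018 m and height (world z) of case_blue between 0.012 and 0.024 m), for 0.2 s.
2. the yellow-lidded case stands squarely on the green-lidded one, let go (x of case_green in the frame of case_blue between -0.008 and 0.008 m and y of case_green in the frame of case_blue between -0.008 and 0.008 m and z of case_green in the frame of case_blue between 0.036 and 0.044 m and angle between the x axis of case_green and the x axis of case_blue, either way round below 0.12 rad and angle between each of case_green, case_yellow's own z axis and vertical below 0.06 rad and x of case_yellow in the frame of case_green between -0.008 and 0.008 m and y of case_yellow in the frame of case_green between -0.008 and 0.008 m and z of case_yellow in the frame of case_green between 0.036 and 0.044 m and angle between the x axis of case_yellow and the x axis of case_green, either way round below 0.12 rad and contact force between the fingers and case_yellow below 0.1 N and linear speed of case_yellow below 0.02 m/s and horizontal distance between case_blue and nest below 0.018 m and height (world z) of case_blue between 0.012 and 0.024 m), for 0.2 s.
3. the handle is held by the fingers with the slide at the mark (value of joint release between 0.034 and 0.046 m and contact force between the fingers and release above 2 N), for 0.3 s.
At the end, for the whole second after the job is handed in: Fingers hold the slide still, pulled 34 to 46 mm (pointers in the green marks); column blue, green, yellow stands released and at rest: blue within 18 mm of the nest centre, each upper case within 8 mm in x and y and 0.12 rad of the one below (all of step 2 and all of step 3 and contact force between the fingers and case_green below 0.1 N and linear speed of case_green below 0.02 m/s and contact force between the fingers and case_blue below 0.1 N and velocity of joint release between -0.01 and 0.01 m/s); the arm keeps its last pose, push and grip.
It fails at once if a bystander is moved by more than 30 mm or tipped (distance of any of case_red, jar, beaker, wash_bottle from where it was at the start of the episode above 0.03 m or angle between any of case_red, jar, beaker, wash_bottle's own z axis and vertical above 0.35 rad).
It fails at once if a case is slammed or pressed onto the column with more than 60 N (contact force between case_green and case_blue above 60 N or contact force between case_yellow and case_green above 60 N).
It also fails if it takes over 72 s, if anything falls off the work surface, if the arm or the gripper's body presses on something with over 40 N, if the wrist force passes 120 N, or if a joint passes its speed limit or range.

### The arm

A 7-joint arm with a two-finger parallel gripper is mounted at the origin on the work surface. World frame = base frame: x ahead of the robot, y to its left, z up, the work surface at z = 0. Lengths are in m, angles in rad, forces in N, time in s.
With the tool pointing down it reaches from about 0.4 to 0.85 m from the base axis. Payload 4.5 kg.
Tool frame: the origin (TCP) lies at the very end of the fingers, on their centre line; the grasp point (between the pads) lies 19 mm behind it; z points along the fingers, y is the direction in which the jaws open and shut (so a half turn about z gives the same grasp; the last joint's range is limited). The gripper opens to 85 mm and grips with 20 to 120 N. Pads are 22 mm wide; open, the fingers measure 114 mm over their backs; the gripper's body (76 mm by 85 mm) begins 54 mm behind the grasp point. The pads swing forward as they close: fully open they stand 13 mm farther back than shut.
Start: joints at [0.034, 0.689, -0.195, 1.565, 0.157, 0.902, -0.215], TCP at [0.625, 0, 0.231] pointing down, gripper open.
Joint ranges: [-3.01, 3.01], [-0.46, 2.08], [-1.47, 1.51], [0.13, 2.56], [-1, 4.14], [0.04, 2.09], [-2.66, 2.66]. Speed limits (rad/s): [2.57, 2.57, 3.14, 3.14, 3.14, 3.14, 3.14].

### API

Orientations are given as a rotation vector (axis times angle).
In Python, from plant import state, snapshot, calibration, job_done gives the robot as it stands.
- The arm moves only by the tool apply_moves, never from a script. Its argument "deltas" is text: rows parted by semicolons, each of 5 numbers parted by spaces: the opening, from 0 (shut) to 1 (fully open), then the shift along the tool's x, y, z in cm, then the turn about the tool's z in degrees. A call has 1 to 20 rows; each row is the pose to reach, as a shift and turn from the pose commanded when the call began, along the tool's axes at that moment; what a row does not reach only later rows make up. A row lasts 1/10 s, in which the tool goes at most 50 mm and 8.59 degrees, less where a joint would pass 70% of its speed; a pose out of reach is approached as far as the arm can. A call with a gripper value outside its range is refused whole. The fingers move at their own pace and stop on an object; "force" is the grip in N (left out, the last holds). Time passes only in rows, so rows that repeat a pose let the fingers close. It gives the time, the measured TCP pose, the force and the opening at its end, in the units of the state.
- state(): the state, without advancing time (a new reading comes with each control period).
- snapshot(name): name is "scene" or "side" or "wrist"; returns the picture (400x640x3 uint8, red, green, blue); there is no depth.
- calibration(name): a dict with "fx", "fy", "cx", "cy" (pixels), "k1" (the pictures are not rectified: a ray, as slopes to the right and down, at radius r is drawn at 1 + k1 r^2 times it, then the intrinsics apply), "position" and "rotation" of the camera in the world. Camera axes: x right, y down, z forward; pixel columns grow to the right and rows downward; lengths in m; the calibration is good to about 2 mm. A picture is of the moment at which its call begins: read the wrist's pose just before it. calibration takes no time and is no camera call; for the wrist camera it gives the pose at the moment of the call.
- job_done(): hands the job in, once; it reports no verdict.
The state is a dict: "time_s": time; "q": joint angles; "joint_velocities": joint speeds; "joint_efforts": joint torques, N m; "eef_pos": TCP position; "eef_rot": TCP orientation; "ft_force": force on the tool from outside, world axes, zero at the start; "torque": the same for the moment, N m; "width": finger opening in m.
Only numpy, scipy, OpenCV 4.12 (cv2) and the standard library are available. Lean on these libraries where they do the work, as an engineer would, in place of code of your own. Each camera call takes 0.05 s, during which the arm holds its last target.

## Working session

There is one attempt and no reset: what is moved stays moved. The work goes in short steps, Python scripts to look and compute and a tool call to move; the robot and the scene stay as the last step left them, time stands still between calls to the robot, and variables do not carry over. Pictures are saved under pics/ and viewed, and the job is handed in when it is done.

Besides the shell and the picture viewer there is one more tool, called as name(argument=value, ...) on one line, values as JSON. apply_moves: Moves the arm, as the interface text tells. Its arguments: {"type":"object","properties":{"deltas":{"type":"string"},"force":{"type":"number"}},"required":["deltas"]}

```bash
ls; mkdir -p pics
python3 - <<'E'
from plant import *
import cv2
s=state();print(s)
for n in("scene","side","wrist"):
    c=calibration(n);print(n,c)
    cv2.imwrite(f"pics/{n}0.png",snapshot(n)[:,:,::-1])
E
```

```text
pics
{'time_s': 0.0, 'q': array([ 0.03377329,  0.69000046, -0.19451182,  1.56635668,  0.15729457,
        0.90248335, -0.21505113]), 'joint_velocities': array([-1.13520432e-03, -4.03920719e-05, -2.12658909e-03, -2.59170740e-04,
       -8.93085228e-04, -3.89581651e-04,  7.02520204e-04]), 'joint_efforts': array([ 1.13546095e-03, -5.39627159e+01, -1.26661520e+00, -1.58547074e+01,
        9.07521317e-03,  9.41080711e-03,  5.53111545e-05]), 'eef_pos': array([ 6.24347580e-01, -3.33806014e-05,  2.30470333e-01]), 'eef_rot': array([-2.22040537e+00, -2.22075291e+00,  2.19959884e-03]), 'ft_force': array([0.10421503, 0.33477051, 0.23337383]), 'torque': array([-0.0308621 ,  0.00825145,  0.01553222]), 'width': 0.08520814877953625}
scene {'fx': 516.5654540864615, 'fy': 516.5654540864615, 'cx': 317.0741695731122, 'cy': 205.95586518528364, 'k1': 0.057312894330534735, 'position': array([ 1.32543027, -0.63718783,  0.90225044]), 'rotation': array([-2.12514256, -0.88850914,  0.41949501])}
side {'fx': 515.7059125241099, 'fy': 515.7059125241099, 'cx': 316.87790792306987, 'cy': 199.520636533127, 'k1': -0.08005772093818452, 'position': array([0.21528017, 1.23413992, 0.9574524 ]), 'rotation': array([-0.48398363,  2.63672539, -1.34727682])}
wrist {'fx': 328.51704058782985, 'fy': 328.51704058782985, 'cx': 317.2105771381704, 'cy': 192.35983252400257, 'k1': -0.06995864299985864, 'position': array([0.6245303 , 0.06786853, 0.37488255]), 'rotation': array([ 2.86967414e+00, -1.45254069e-03, -2.39188851e-03])}
```

View pics/scene0.png

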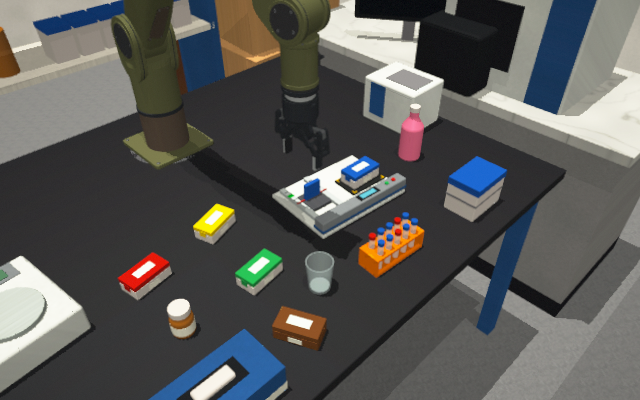

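View pics/side0.png

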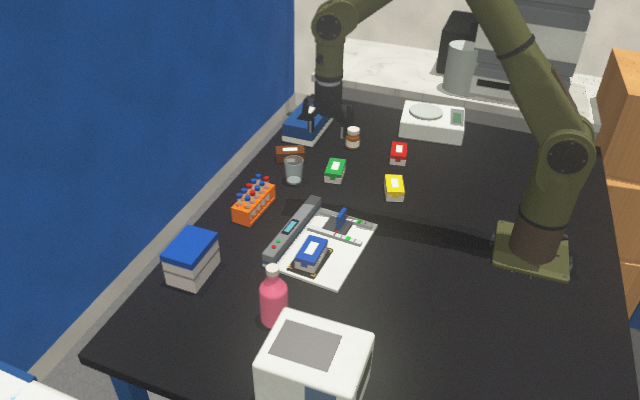

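View pics/wrist0.png

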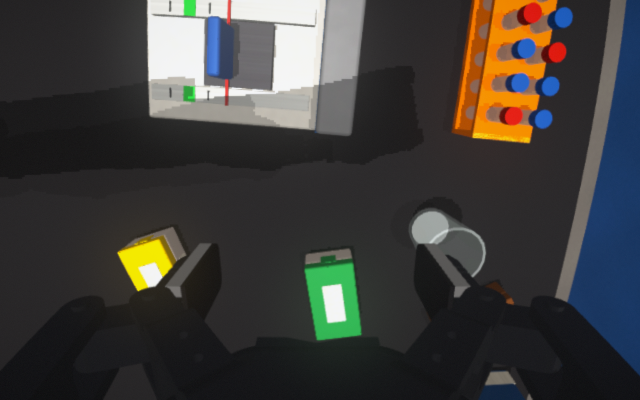

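```bash
cat > h.py <<'E'
import numpy as np,cv2
from scipy.spatial.transform import Rotation as R
def und(c,uv):
    uv=np.atleast_2d(np.array(uv,float)); d=np.c_[(uv[:,0]-c['cx'])/c['fx'],(uv[:,1]-c['cy'])/c['fy']]
    u=d.copy()
    for _ in range(20): u=d/(1+c['k1']*(u**2).sum(1,keepdims=True))
    return u
def onz(c,uv,z):
    u=und(c,uv); r=np.c_[u,np.ones(len(u))]@R.from_rotvec(c['rotation']).as_matrix().T
    p=np.array(c['position']); return p+r*((z-p[2])/r[:,2:3])
def proj(c,P):
    q=(np.atleast_2d(P)-c['position'])@R.from_rotvec(c['rotation']).as_matrix()
    u=q[:,:2]/q[:,2:]; u=u*(1+c['k1']*(u**2).sum(1,keepdims=True))
    return u*[c['fx'],c['fy']]+[c['cx'],c['cy']]
def crop(img,x,y,w,h,s,fn):
    o=cv2.resize(img[y:y+h,x:x+w],None,fx=s,fy=s,interpolation=cv2.INTER_CUBIC)
    cv2.imwrite(fn,o)
E
python3 - <<'E'
from h import *
s=cv2.imread('pics/scene0.png');d=cv2.imread('pics/side0.png');w=cv2.imread('pics/wrist0.png')
crop(s,180,180,120,120,5,'pics/c1.png')
crop(s,265,140,150,100,5,'pics/c2.png')
crop(d,255,190,130,100,6,'pics/c3.png')
crop(d,315,130,110,80,7,'pics/c4.png')
E
```

```text
(no output)
```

View pics/c1.png

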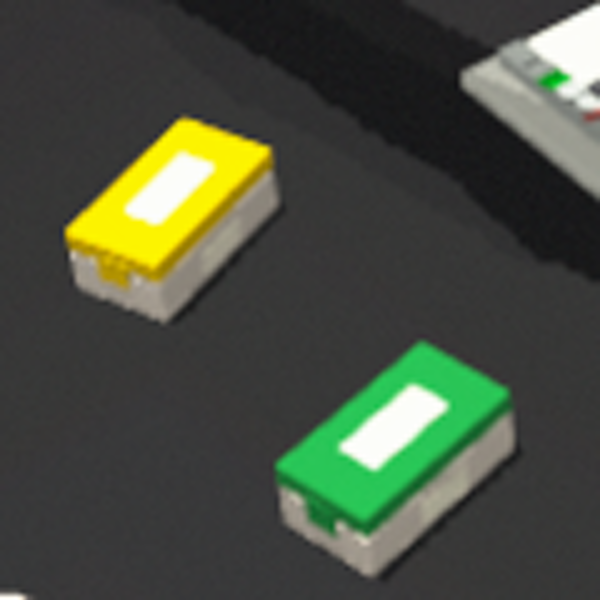

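View pics/c2.png

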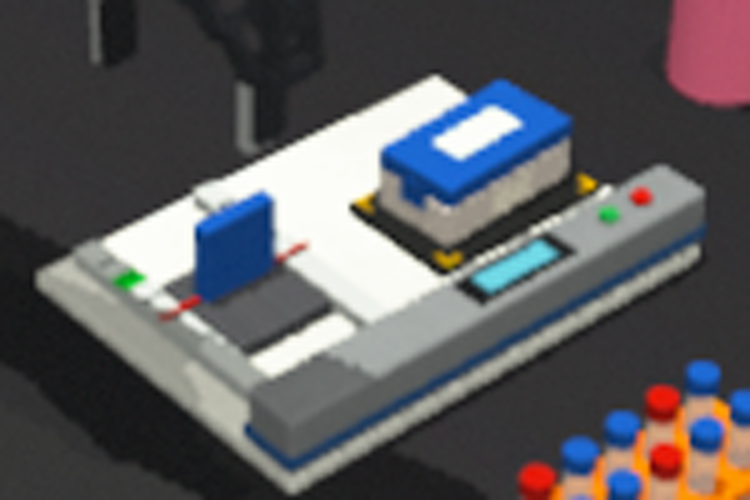

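View pics/c3.png

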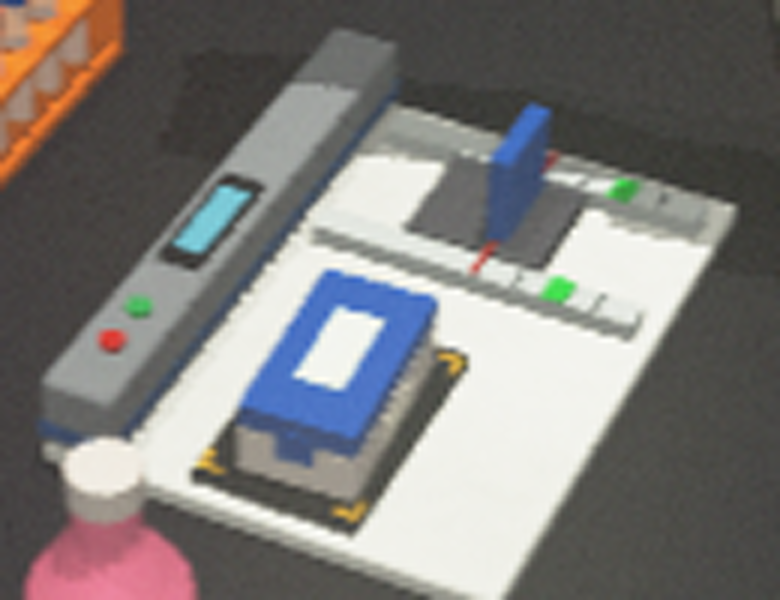

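View pics/c4.png

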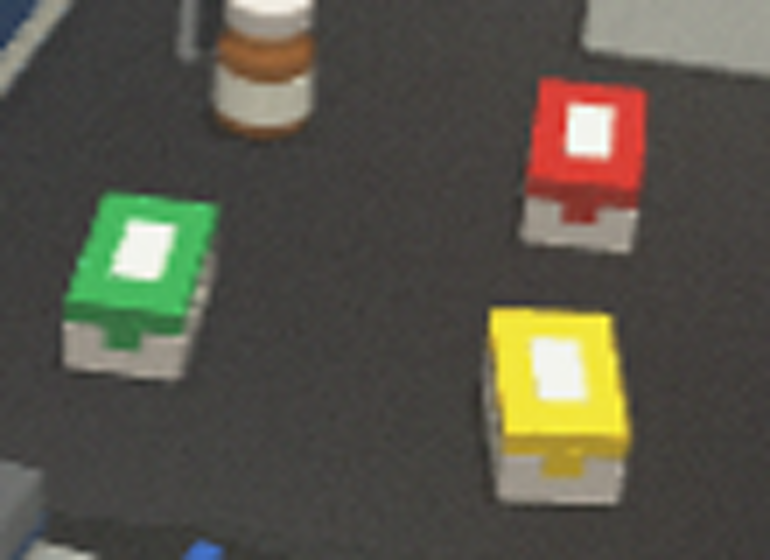

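```bash
cat > m.py <<'E'
from h import *
from plant import calibration
def rep(nm,cam,pts,s,ox,oy,z,c=None):
    pts=(np.array(pts,float)+.5)/s-.5+[ox,oy]
    P=onz(c or calibration(cam),pts,z)[:,:2]
    L=[np.linalg.norm(P[i]-P[(i+1)%4])*1e3 for i in range(4)]
    e=[P[1]-P[0],P[2]-P[1],P[2]-P[3],P[3]-P[0]]
    l=(e[0]+e[2]) if L[0]>L[1] else (e[1]+e[3])
    a=np.degrees(np.arctan2(l[1],l[0]))%180
    print(nm,cam,'c',P.mean(0).round(4),'sides',np.round(L,0),'long axis deg',a.round(1))
    return P
E
python3 - <<'E'
from m import *
rep('yel','scene',[(184,117),(272,150),(157,269),(66,235)],5,180,180,.04)
rep('yel','side',[(490,310),(612,315),(629,436),(503,432)],7,315,130,.04)
rep('grn','scene',[(422,340),(512,392),(368,522),(277,467)],5,180,180,.04)
rep('grn','side',[(107,193),(218,205),(185,318),(68,303)],7,315,130,.04)
rep('blu','scene',[(503,79),(573,122),(452,195),(381,153)],5,265,140,.058)
rep('blu','side',[(328,270),(437,297),(358,438),(246,405)],6,255,190,.058)
# handle top z .073
from h import *
for nm,s,ox,oy,cam,z,pts in [('handle top mid','',0,0,'scene',0,None)]: pass
sc=calibration('scene');sd=calibration('side')
f=lambda p,s,ox,oy:(np.array(p,float)+.5)/s-.5+[ox,oy]
print('handle top scene',onz(sc,f([(197,227),(270,195)],5,265,140),.073).round(4))
print('handle top side',onz(sd,f([(490,160),(515,168),(550,110),(528,103)],6,255,190),.073).round(4))
print('marks scene',onz(sc,f([(128,279),(200,190)],5,265,140),.022).round(4))
print('marks side',onz(sd,f([(624,188),(559,290)],6,255,190),.022).round(4))
print('ptr side',onz(sd,f([(548,163),(482,258)],6,255,190),.022).round(4))
print('plate corners side',onz(sd,f([(736,205)],6,255,190),.012).round(4))
print('plate corners sc',onz(sc,f([(37,277),(437,75)],5,265,140),.012).round(4))
E
```

```text
yel scene c [ 0.4386 -0.1354] sides [ 56. 100.  55. 102.] long axis deg 109.2
yel side c [ 0.4349 -0.1316] sides [57. 98. 56. 99.] long axis deg 107.2
grn scene c [ 0.6459 -0.1598] sides [ 56.  99.  55. 100.] long axis deg 99.1
grn side c [ 0.6418 -0.1559] sides [ 55. 102.  55. 101.] long axis deg 98.8
blu scene c [0.5681 0.2724] sides [ 56.  99.  54. 102.] long axis deg 89.5
blu side c [0.5624 0.2769] sides [52. 99. 52. 97.] long axis deg 89.6
handle top scene [[0.532  0.0908 0.073 ]
 [0.5392 0.1377 0.073 ]]
handle top side [[0.5401 0.1428 0.073 ]
 [0.5274 0.1443 0.073 ]
 [0.5258 0.0955 0.073 ]
 [0.5372 0.0941 0.073 ]]
marks scene [[0.4904 0.0771 0.022 ]
 [0.4594 0.1604 0.022 ]]
marks side [[0.491  0.0768 0.022 ]
 [0.4975 0.1617 0.022 ]]
ptr side [[0.5315 0.0716 0.022 ]
 [0.5384 0.1528 0.022 ]]
plate corners side [[0.4389 0.057  0.012 ]]
plate corners sc [[0.4443 0.0508 0.012 ]
 [0.4666 0.352  0.012 ]]
```

Run:
```python
from m import *
sc=calibration('scene');sd=calibration('side')
print('bottle base/cap',onz(sc,[(411,158),(410,110)],0).round(3),onz(sd,[(274,320)],0).round(3), onz(sd,[(272,268)],.17).round(3),onz(sc,[(414,108)],.17).round(3))
print('beaker base sc',onz(sc,[(319,288)],0).round(3),'rim',onz(sc,[(320,259)],.08).round(3),onz(sd,[(294,160)],.08).round(3))
w=calibration('wrist')
rep('grn','wrist',[(305,266),(353,258),(361,334),(318,340)],1,0,0,.04)
```

```text
bottle base/cap [[0.594 0.479 0.   ]
 [0.412 0.709 0.   ]] [[0.577 0.491 0.   ]] [[0.577 0.49  0.17 ]] [[0.585 0.473 0.17 ]]
beaker base sc [[ 0.766 -0.086  0.   ]] rim [[ 0.758 -0.074  0.08 ]] [[ 0.758 -0.078  0.08 ]]
grn wrist c [ 0.6441 -0.1585] sides [ 55. 104.  53. 103.] long axis deg 97.7
```

apply_moves(deltas="1 -2 0.25 0 -1; 1 -5 0.6 0 -3; 1 -8 1 0 -5; 1 -11 1.4 0 -7; 1 -14 1.8 0 -9; 1 -15.8 1.95 0 -9; 1 -15.8 1.95 0 -9; 1 -15.8 1.95 0 -9", force=40)

```text
time_s: 0.95
eef_pos: [0.6444, -0.1563, 0.2311]
eef_rot: [-2.039, -2.388, -0.002]
ft_force: [-0.3, 0.4, -0.2]
width: 0.0855
```

Run:
```python
from m import *
from plant import *
import pickle
s=state();c=calibration('wrist');print(s['eef_pos'],R.from_rotvec(s['eef_rot']).as_matrix().round(3),s['time_s'])
pickle.dump((s,c),open('w1.pkl','wb'))
cv2.imwrite('pics/w1.png',snapshot('wrist')[:,:,::-1])
```

```text
[ 0.64436559 -0.15628865  0.23105627] [[-0.157  0.988 -0.   ]
 [ 0.988  0.157  0.002]
 [ 0.002 -0.    -1.   ]] 0.95
```

View pics/w1.png

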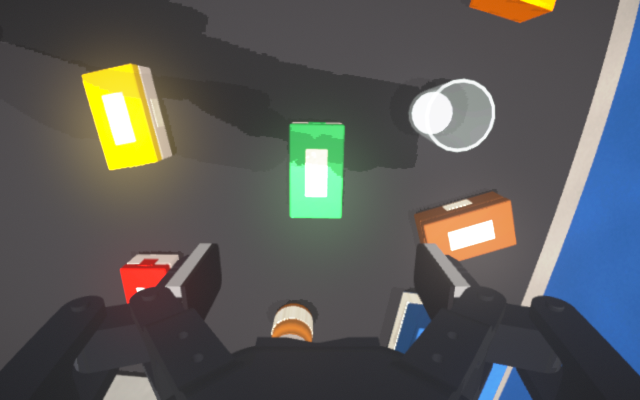

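Run:
```python
from m import *
import pickle
s,c=pickle.load(open('w1.pkl','rb'))
w=cv2.imread('pics/w1.png'); crop(w,270,105,100,130,5,'pics/c5.png')
print('jar cap',onz(c,[(293,318)],.075),'sceneguess',)
sc=calibration('scene');print(onz(sc,[(180,306)],.075))
```

```text
jar cap [[ 0.64267335 -0.31405946  0.075     ]] sceneguess
[[ 0.64843653 -0.36353361  0.075     ]]
```

View pics/c5.png

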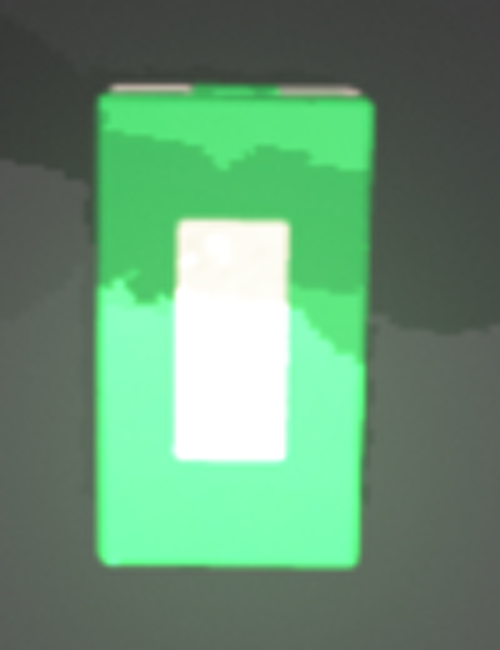

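Run:
```python
from m import *
import pickle
s,c=pickle.load(open('w1.pkl','rb'))
P=rep('grn','wrist',[(97,95),(374,100),(359,568),(98,567)],5,270,105,.04,c)
M=R.from_rotvec(s['eef_rot']).as_matrix()
print('tool offset cm',(M.T@(np.r_[P.mean(0),.04]-s['eef_pos'])*100).round(2))
for n in('scene','side'): print(n)
```

```text
grn wrist c [ 0.6435 -0.1605] sides [ 56. 100.  57. 101.] long axis deg 98.0
tool offset cm [-0.44 -0.14 19.1 ]
scene
side
```

apply_moves(deltas="1 -0.4 -0.1 3 1; 1 -0.4 -0.1 7 1; 1 -0.4 -0.1 11 1; 1 -0.4 -0.1 15 1; 1 -0.4 -0.1 18 1; 1 -0.4 -0.1 20 1; 1 -0.4 -0.1 21.5 1; 1 -0.4 -0.1 22.2 1; 1 -0.4 -0.1 22.2 1; 0.5 -0.4 -0.1 22.2 1; 0.4 -0.4 -0.1 22.2 1; 0.4 -0.4 -0.1 22.2 1; 0.3 -0.4 -0.1 22.2 1; 0.3 -0.4 -0.1 22.2 1; 0.3 -0.4 -0.1 22.2 1; 0.3 -0.4 -0.1 22.2 1; 0.3 -0.4 -0.1 22.2 1", force=40)

```text
time_s: 2.7
eef_pos: [0.6451, -0.1623, 0.0108]
eef_rot: [2.06, 2.369, 0.002]
ft_force: [0.4, 0.7, 6.0]
width: 0.0555
```

apply_moves(deltas="0.3 0 0 -1 0; 0.3 0 0 -3 0; 0.3 0 0 -6 0; 0.3 0 0 -10 0; 0.3 0 0 -14 0; 0.3 0 0 -18 0; 0.3 2 -0.2 -22 1; 0.3 5 -0.5 -26 2; 0.3 8 -0.8 -28 3; 0.3 12 -1.2 -29 4; 0.3 16 -1.6 -29 5; 0.3 20 -2 -29 6; 0.3 24 -2.4 -29 7; 0.3 28 -2.8 -29 8; 0.3 31 -3.1 -29 8; 0.3 33 -3.3 -29 8; 0.3 33.4 -3.3 -29 8; 0.3 33.4 -3.3 -29 8; 0.3 33.4 -3.3 -29 8", force=40)

```text
time_s: 4.6
eef_pos: [0.5654, 0.1618, 0.2993]
eef_rot: [2.223, 2.218, -0.002]
ft_force: [0.5, -0.6, -2.0]
width: 0.0554
```

```bash
cat > look.py <<'E'
import sys
from m import *
from plant import *
import pickle
n=sys.argv[1]
s=state();c=calibration('wrist');print(s['time_s'],s['eef_pos'].round(4),s['width'],s['ft_force'].round(1));print(R.from_rotvec(s['eef_rot']).as_matrix().round(3))
pickle.dump((s,c),open(n+'.pkl','wb'))
cv2.imwrite(f'pics/{n}.png',snapshot('wrist')[:,:,::-1])
E
python3 look.py w2
```

```text
4.6 [0.5654 0.1618 0.2993] 0.05536352021220101 [ 0.5 -0.6 -2. ]
[[ 0.003  1.     0.   ]
 [ 1.    -0.003 -0.002]
 [-0.002  0.    -1.   ]]
```

View pics/w2.png

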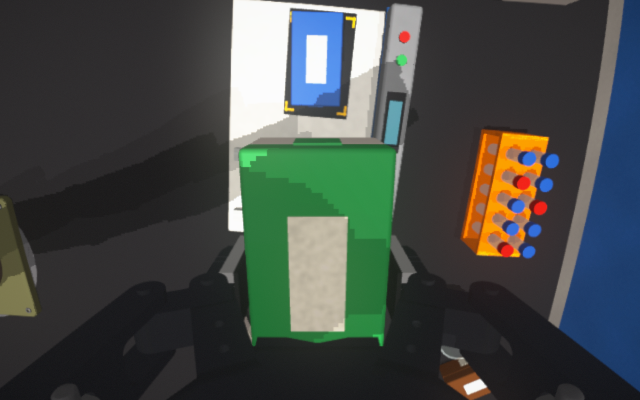

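Run:
```python
from m import *
w=cv2.imread('pics/w2.png'); crop(w,265,0,110,125,6,'pics/c6.png'); crop(w,220,130,200,220,3,'pics/c7.png')
```

```text
(no output)
```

View pics/c6.png

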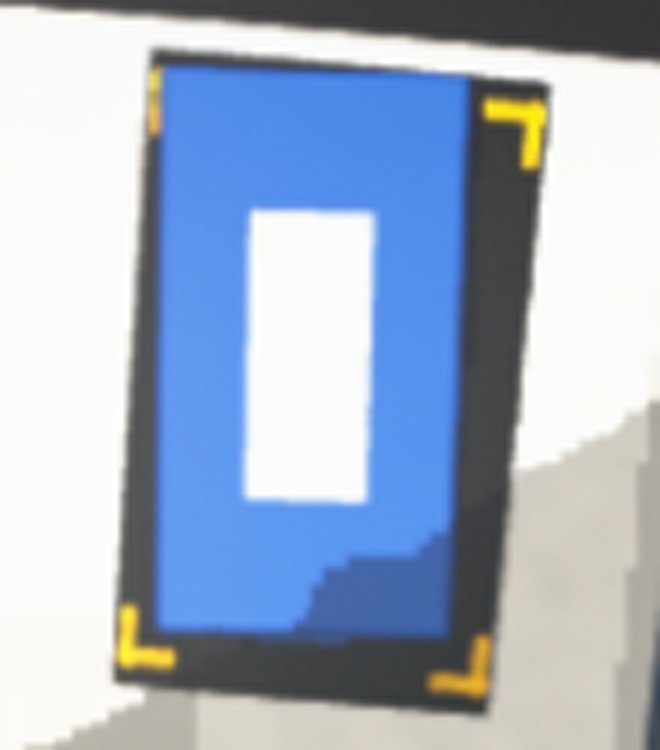

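View pics/c7.png

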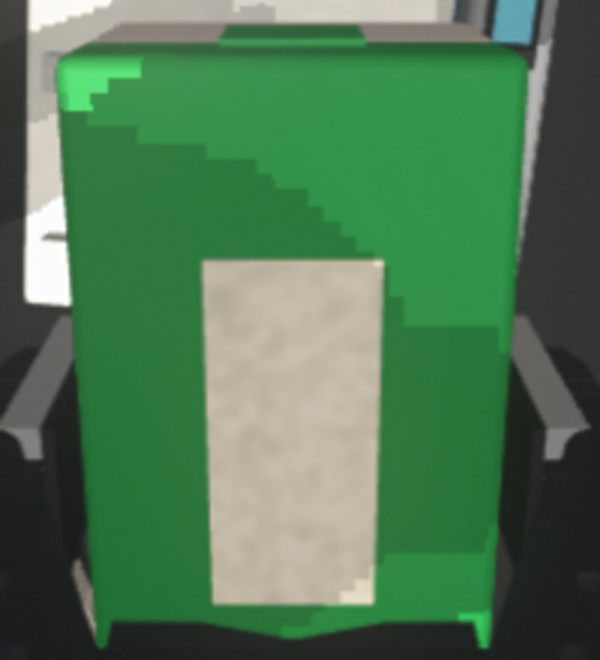

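Run:
```python
from m import *
import pickle
s,c=pickle.load(open('w2.pkl','rb'))
rep('bl','wrist',[(162,67),(468,78),(448,635),(157,630)],6,265,0,.058,c)
rep('bl label','wrist',[(250,210),(375,213),(368,502),(244,499)],6,265,0,.058,c)
rep('pad','wrist',[(152,48),(548,86),(488,714),(115,682)],6,265,0,.018,c)
rep('gr label','wrist',[(203,260),(384,260),(375,604),(213,604)],3,220,130,.3285,c)
rep('gr lid','wrist',[(57,58),(527,58),(490,647),(100,647)],3,220,130,.3285,c)
s,c=pickle.load(open('w1.pkl','rb'))
rep('gr label w1','wrist',[(177,219),(289,219),(286,462),(173,461)],5,270,105,.04,c)
```

```text
bl wrist c [0.5645 0.2745] sides [55. 98. 55. 99.] long axis deg 88.4
bl label wrist c [0.5646 0.2747] sides [23. 51. 23. 51.] long axis deg 88.4
pad wrist c [0.5678 0.2729] sides [ 79. 124.  79. 124.] long axis deg 85.2
gr label wrist c [0.5654 0.1629] sides [22. 51. 23. 51.] long axis deg 89.9
gr lid wrist c [0.5654 0.1716] sides [55. 84. 56. 84.] long axis deg 90.1
gr label w1 wrist c [ 0.6435 -0.1609] sides [23. 52. 24. 52.] long axis deg 98.1
```

apply_moves(deltas="0.3 2 0 0 1.6; 0.3 5 0 0 1.6; 0.3 8 -0.1 0 1.6; 0.3 10.5 -0.1 2 1.6; 0.3 11.2 -0.1 5 1.6; 0.3 11.2 -0.1 9 1.6; 0.3 11.2 -0.1 13 1.6; 0.3 11.2 -0.1 17 1.6; 0.3 11.2 -0.1 20 1.6; 0.3 11.2 -0.1 21.5 1.6; 0.3 11.2 -0.1 22 1.6; 0.3 11.2 -0.1 22 1.6; 0.3 11.2 -0.1 22 1.6")

```text
time_s: 5.95
eef_pos: [0.5654, 0.2765, 0.081]
eef_rot: [2.252, 2.189, 0.005]
ft_force: [0.4, -0.2, -2.8]
width: 0.0551
```

```bash
python3 look.py w3
python3 - <<'E'
from plant import *
import cv2
from h import *
crop(snapshot('side')[:,:,::-1],240,170,140,110,5,'pics/c8.png')
crop(snapshot('scene')[:,:,::-1],265,110,150,110,5,'pics/c9.png')
E
```

```text
5.95 [0.5654 0.2765 0.081 ] 0.055104096557226416 [ 0.4 -0.2 -2.8]
[[ 0.028  1.     0.003]
 [ 1.    -0.028  0.002]
 [ 0.002  0.003 -1.   ]]
```

View pics/c8.png

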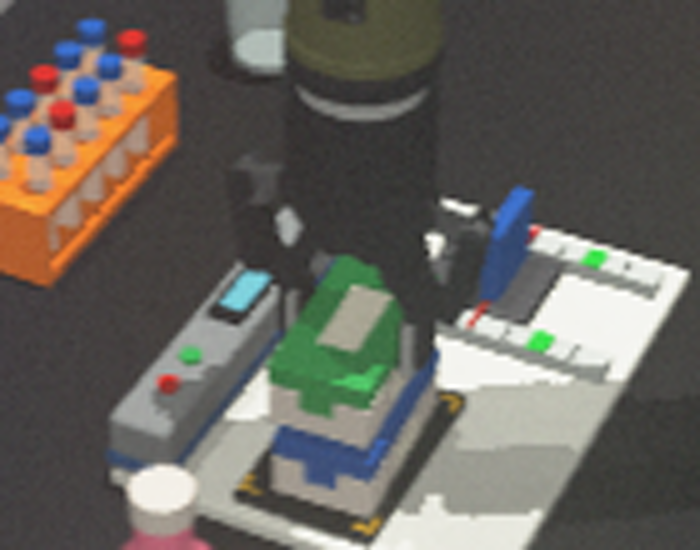

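View pics/c9.png

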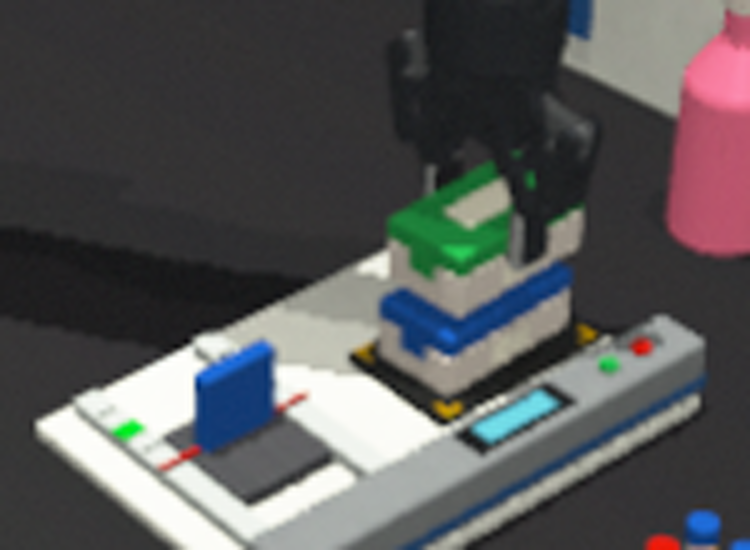

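apply_moves(deltas="0.3 -0.3 -0.1 0 0; 0.3 -0.3 -0.1 0.3 0; 0.3 -0.3 -0.1 0.6 0; 0.3 -0.3 -0.1 0.9 0; 0.3 -0.3 -0.1 1 0; 0.3 -0.3 -0.1 1.05 0; 0.3 -0.3 -0.1 1.05 0; 0.3 -0.3 -0.1 1.05 0")

```text
time_s: 6.9
eef_pos: [0.563, 0.2731, 0.0688]
eef_rot: [2.252, 2.19, 0.0]
ft_force: [-0.6, 0.0, -1.0]
width: 0.0553
```

apply_moves(deltas="0.3 0 0.1 0 0; 0.3 0 0.1 0.05 0; 0.3 0 0.1 0.1 0; 0.3 0 0.1 0.1 0; 0.3 0 0.1 0.1 0")

```text
time_s: 7.4
eef_pos: [0.5641, 0.2732, 0.0688]
eef_rot: [2.252, 2.19, 0.001]
ft_force: [-2.5, -1.0, 6.8]
width: 0.0555
```

apply_moves(deltas="0.8 0 0.1 0.1 0; 0.9 0 0.1 0.1 0; 1 0 0.1 0 0; 1 0 0.1 0 0; 1 0 0.1 0 0; 1 0 0.1 -0.5 0; 1 0 0.1 -1.5 0; 1 0 0.1 -3 0; 1 0 0.1 -6 0; 1 0 0.1 -10 0; 1 0 0.1 -14 0; 1 0 0.1 -16 0; 1 0 0.1 -16 0; 1 0 0.1 -16 0")

```text
time_s: 8.8
eef_pos: [0.565, 0.273, 0.229]
eef_rot: [2.252, 2.19, 0.002]
ft_force: [0.2, -0.8, -0.2]
width: 0.0853
```

```bash
python3 look.py w4
```

```text
8.8 [0.565 0.273 0.229] 0.08532639340265073 [ 0.2 -0.8 -0.2]
[[ 0.028  1.     0.001]
 [ 1.    -0.028  0.001]
 [ 0.001  0.001 -1.   ]]
```

View pics/w4.png

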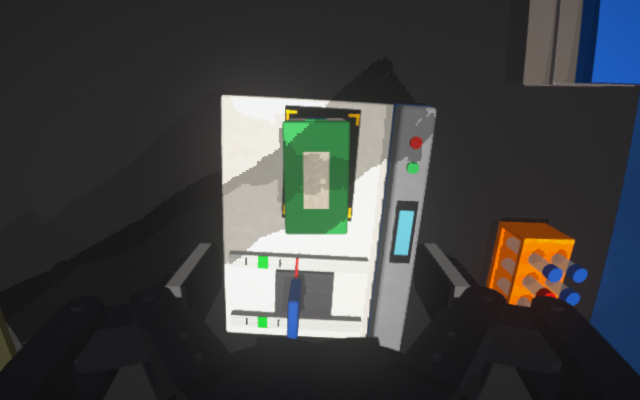

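Run:
```python
from m import *
w=cv2.imread('pics/w4.png'); crop(w,260,95,120,150,4,'pics/c10.png'); crop(w,220,240,170,110,4.5,'pics/c11.png')
```

```text
(no output)
```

View pics/c10.png

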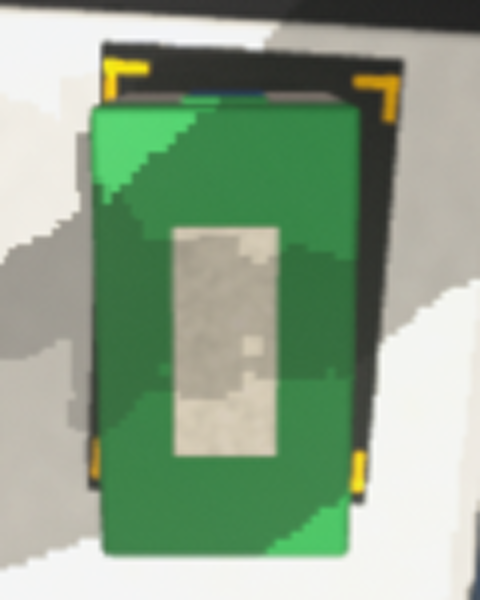

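View pics/c11.png

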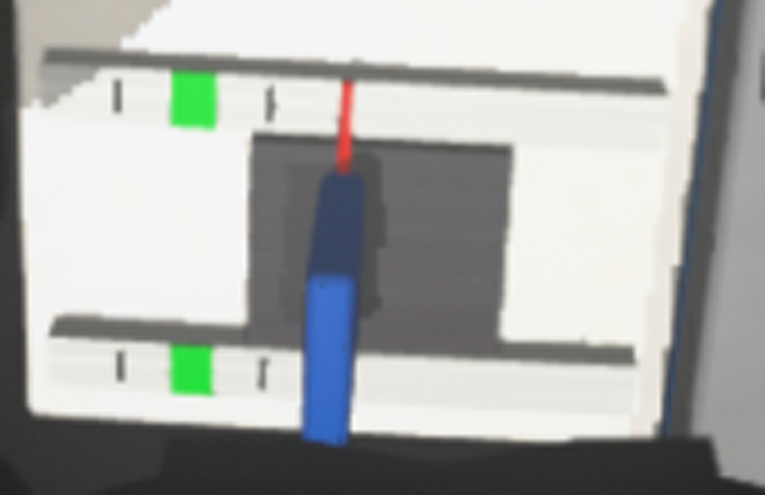

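Run:
```python
from m import *
import pickle
s,c=pickle.load(open('w4.pkl','rb'))
rep('gr','wrist',[(92,108),(360,108),(349,556),(103,556)],4,260,95,.098,c)
rep('gr label','wrist',[(172,227),(278,227),(276,456),(174,456)],4,260,95,.098,c)
rep('pad','wrist',[(103,42),(403,60),(364,502),(89,488)],4,260,95,.018,c)
rep('handle top','wrist',[(309,275),(355,278),(347,443),(303,438)],4.5,220,240,.073,c)
f=lambda p:(np.array(p,float)+.5)/4.5-.5+[220,240]
print('marks',onz(c,f([(193,100),(192,370)]),.022).round(4),'ptr',onz(c,f([(346,100)]),.022).round(4))
s,c0=pickle.load(open('w1.pkl','rb'))
P=rep('yel w1','wrist',[(83,75),(135,65),(158,163),(110,169)],1,0,0,.04,c0)
P=onz(c,f([(193,100),(192,370)]),.022);d=P[1]-P[0];print(np.degrees(np.arctan2(-d[1],-d[0])))
```

```text
gr wrist c [0.5641 0.2752] sides [55. 99. 56. 99.] long axis deg 88.3
gr label wrist c [0.5639 0.2748] sides [22. 51. 22. 51.] long axis deg 88.3
pad wrist c [0.5676 0.2729] sides [ 79. 124.  79. 124.] long axis deg 85.1
handle top wrist c [0.5339 0.1159] sides [11. 47. 11. 46.] long axis deg 84.9
marks [[0.4969 0.1596 0.022 ]
 [0.4898 0.0753 0.022 ]] ptr [[0.5372 0.1586 0.022 ]]
yel w1 wrist c [ 0.437  -0.1356] sides [57. 99. 55. 98.] long axis deg 106.8
85.1898238997212
```

apply_moves(deltas="1 -2 -0.6 0 -1; 1 -5 -1.4 0 -2.5; 1 -9 -2.5 0 -4; 1 -13 -3.7 0 -6; 1 -17 -4.8 0 -8; 1 -21 -6 0 -10; 1 -25 -7.1 0 -12; 1 -29 -8.2 0 -14; 1 -33 -9.3 0 -16; 1 -37 -10.5 0 -17.5; 1 -40 -11.3 0 -18.5; 1 -41.2 -11.7 0 -18.5; 1 -41.2 -11.7 0 -18.5; 1 -41.2 -11.7 0 -18.5; 1 -41.2 -11.7 0 -18.5")

```text
time_s: 10.35
eef_pos: [0.4373, -0.1334, 0.2277]
eef_rot: [-1.867, -2.527, -0.002]
ft_force: [-0.3, 0.1, 0.2]
width: 0.0851
```

```bash
python3 look.py w5;python3 - <<'E'
from m import *
w=cv2.imread('pics/w5.png'); crop(w,260,100,120,150,4,'pics/c12.png')
E
```

```text
10.35 [ 0.4373 -0.1334  0.2277] 0.08510316619527092 [-0.3  0.1  0.2]
[[-0.294  0.956  0.001]
 [ 0.956  0.294  0.001]
 [ 0.001  0.001 -1.   ]]
```

View pics/w5.png

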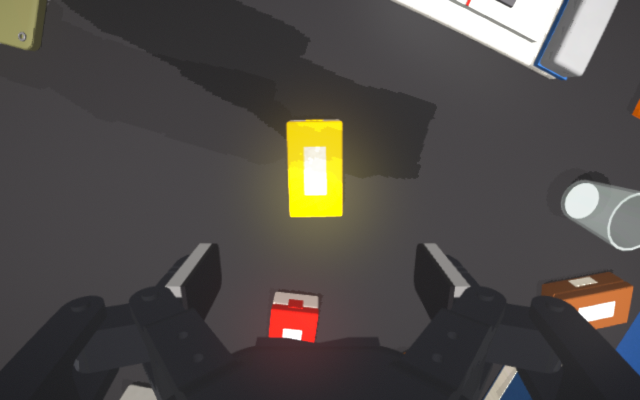

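View pics/c12.png

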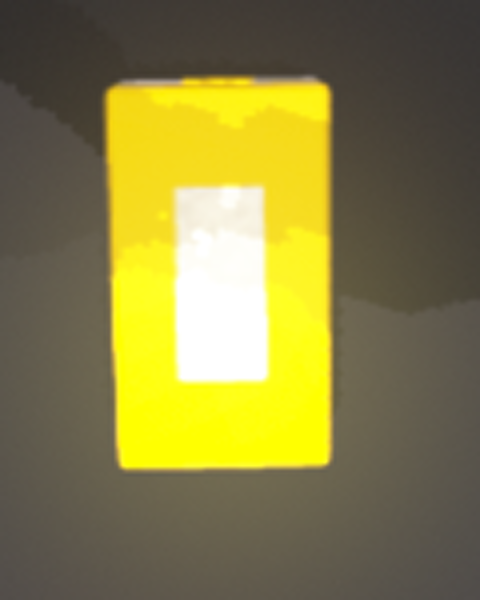

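Run:
```python
from m import *
import pickle
s,c=pickle.load(open('w5.pkl','rb'))
P=rep('y','wrist',[(106,87),(331,85),(329,466),(120,469)],4,260,100,.04,c)
P2=rep('y label','wrist',[(174,186),(264,186),(267,381),(176,381)],4,260,100,.04,c)
M=R.from_rotvec(s['eef_rot']).as_matrix()
print('tool offset cm',(M.T@(np.r_[P2.mean(0),.04]-s['eef_pos'])*100).round(2), np.degrees(np.arctan2(M[1,0],M[0,0])))
```

```text
y wrist c [ 0.4354 -0.1352] sides [ 56. 100.  56. 100.] long axis deg 107.8
y label wrist c [ 0.4352 -0.1357] sides [23. 51. 24. 51.] long axis deg 107.6
tool offset cm [-0.17 -0.28 18.77] 107.09113461848735
```

apply_moves(deltas="1 -0.2 -0.25 3 -0.6; 1 -0.2 -0.25 7 -0.6; 1 -0.2 -0.25 11 -0.6; 1 -0.2 -0.25 15 -0.6; 1 -0.2 -0.25 18 -0.6; 1 -0.2 -0.25 20 -0.6; 1 -0.2 -0.25 21.2 -0.6; 1 -0.2 -0.25 21.7 -0.6; 1 -0.2 -0.25 21.7 -0.6; 0.5 -0.2 -0.25 21.7 -0.6; 0.4 -0.2 -0.25 21.7 -0.6; 0.4 -0.2 -0.25 21.7 -0.6; 0.3 -0.2 -0.25 21.7 -0.6; 0.3 -0.2 -0.25 21.7 -0.6; 0.3 -0.2 -0.25 21.7 -0.6; 0.3 -0.2 -0.25 21.7 -0.6; 0.3 -0.2 -0.25 21.7 -0.6", force=40)

```text
time_s: 12.1
eef_pos: [0.4349, -0.1381, 0.0108]
eef_rot: [1.857, 2.533, 0.001]
ft_force: [0.8, 1.0, 1.1]
width: 0.0553
```

apply_moves(deltas="0.3 0 0 -1 0; 0.3 0 0 -3 0; 0.3 0 0 -6 0; 0.3 0 0 -10 0; 0.3 0 0 -14 0; 0.3 0 0 -18 1; 0.3 2 1.7 -22 3; 0.3 5 4.3 -26 5; 0.3 8 7 -28 7; 0.3 11 9.6 -29 9; 0.3 14 12.2 -29 11; 0.3 17 14.8 -29 13; 0.3 20 17.4 -29 15; 0.3 22.5 19.6 -29 17; 0.3 24 21 -29 19; 0.3 24.7 21.5 -29 19.4; 0.3 24.7 21.5 -29 19.4; 0.3 24.7 21.5 -29 19.4; 0.3 24.7 21.5 -29 19.4")

```text
time_s: 14.0
eef_pos: [0.5651, 0.1598, 0.3006]
eef_rot: [2.259, 2.182, -0.003]
ft_force: [0.1, 0.4, -2.3]
width: 0.0552
```

```bash
python3 look.py w6;python3 - <<'E'
from m import *
w=cv2.imread('pics/w6.png'); crop(w,265,0,110,125,5,'pics/c13.png'); crop(w,220,130,200,220,3,'pics/c14.png')
E
```

```text
14.0 [0.5651 0.1598 0.3006] 0.05517821788514437 [ 0.1  0.4 -2.3]
[[ 0.035  0.999 -0.001]
 [ 0.999 -0.035 -0.002]
 [-0.002 -0.001 -1.   ]]
```

View pics/w6.png

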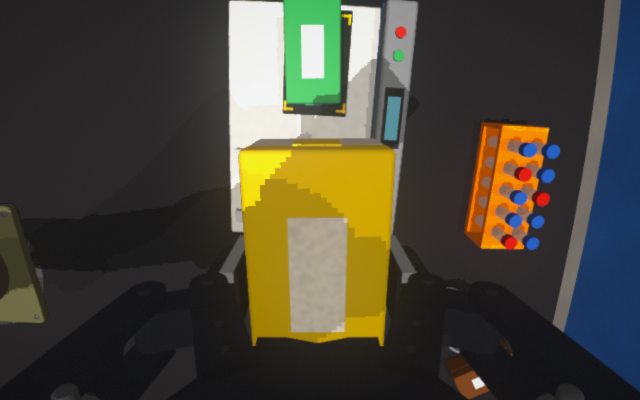

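View pics/c13.png

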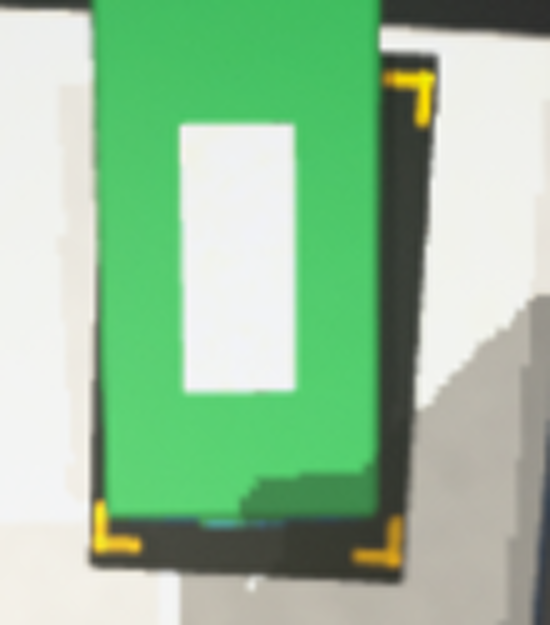

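View pics/c14.png

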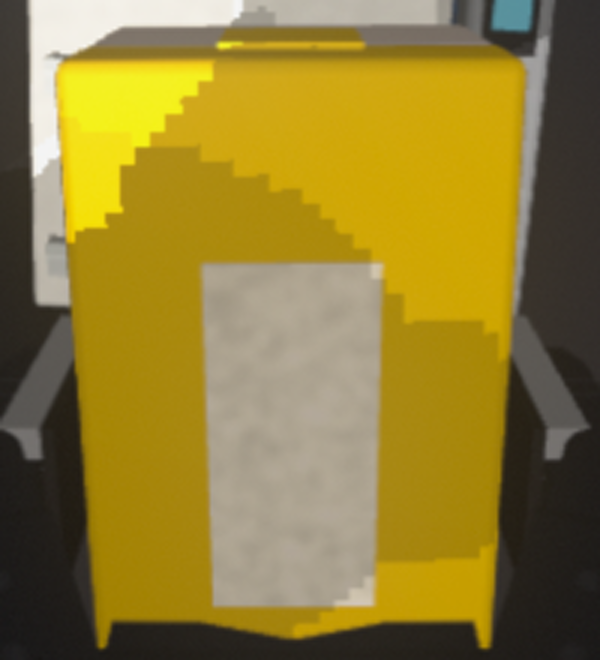

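Run:
```python
from m import *
import pickle
s,c=pickle.load(open('w6.pkl','rb'))
a=rep('gr label','wrist',[(180,124),(296,124),(296,391),(184,392)],5,265,0,.098,c)
b=rep('y label','wrist',[(202,263),(384,264),(375,606),(213,606)],3,220,130,.3298,c)
d=np.r_[a.mean(0)-b.mean(0),0]; M=R.from_rotvec(s['eef_rot']).as_matrix();print((M.T@d*100).round(2),M[:2,0])
print('y-tcp',b.mean(0)-s['eef_pos'][:2])
```

```text
gr label wrist c [0.5643 0.2756] sides [23. 50. 23. 51.] long axis deg 88.2
y label wrist c [0.5651 0.1605] sides [23. 51. 23. 51.] long axis deg 88.1
[11.5  -0.49 -0.02] [0.03505129 0.99938365]
y-tcp [-3.19674345e-05  7.13789292e-04]
```

apply_moves(deltas="0.3 2 -0.1 0 0; 0.3 5 -0.2 0 0; 0.3 8 -0.3 0 0; 0.3 10.5 -0.4 1 0; 0.3 11.3 -0.5 3 0; 0.3 11.3 -0.5 6 0; 0.3 11.3 -0.5 10 0; 0.3 11.3 -0.5 14 0; 0.3 11.3 -0.5 16.5 0; 0.3 11.3 -0.5 17.5 0; 0.3 11.3 -0.5 17.8 0; 0.3 11.3 -0.5 17.8 0; 0.3 11.3 -0.5 17.8 0; 0.3 11.3 -0.5 17.8 0; 0.3 11.3 -0.5 17.8 0")

```text
time_s: 15.55
eef_pos: [0.5647, 0.2754, 0.1238]
eef_rot: [2.258, 2.184, 0.003]
ft_force: [0.2, -0.2, -1.6]
width: 0.0551
```

Run:
```python
from plant import *
s=state();print(s['eef_pos'],s['ft_force'])
```

```text
[0.56469454 0.27542871 0.12384661] [ 0.1525626  -0.19237233 -1.58799376]
```

apply_moves(deltas="0.3 -0.1 -0.05 0.3 0; 0.3 -0.1 -0.05 0.6 0; 0.3 -0.1 -0.05 0.9 0; 0.3 -0.1 -0.05 1.1 0; 0.3 -0.1 -0.05 1.2 0; 0.3 -0.1 -0.05 1.3 0; 0.3 -0.1 -0.05 1.35 0; 0.3 -0.1 -0.05 1.35 0; 0.3 -0.1 -0.05 1.35 0")

```text
time_s: 16.45
eef_pos: [0.5637, 0.2742, 0.1094]
eef_rot: [2.258, 2.184, 0.0]
ft_force: [-0.4, -0.3, -2.3]
width: 0.0555
```

apply_moves(deltas="0.3 0 0.05 0.05 0; 0.3 0 0.05 0.1 0; 0.3 0 0.05 0.1 0; 0.3 0 0.05 0.1 0")

```text
time_s: 16.85
eef_pos: [0.5642, 0.2743, 0.1089]
eef_rot: [2.258, 2.184, 0.001]
ft_force: [-1.9, -0.9, 5.1]
width: 0.0553
```

Contact is gentle (about 7 N). Release and rise.

apply_moves(deltas="0.8 0 0.05 0.1 0; 0.9 0 0.05 0.1 0; 1 0 0.05 0 0; 1 0 0.05 0 0; 1 0 0.05 0 0; 1 0 0.05 -0.5 0; 1 0 0.05 -1.5 0; 1 0 0.05 -3 0; 1 0 0.05 -6 0; 1 0 0.05 -10 0; 1 0 0.05 -13 0; 1 0 0.05 -14 0; 1 0 0.05 -14 0; 1 0 0.05 -14 0")

```text
time_s: 18.25
eef_pos: [0.5642, 0.2735, 0.2476]
eef_rot: [2.258, 2.184, -0.002]
ft_force: [0.3, -0.4, -0.5]
width: 0.0853
```

```bash
python3 look.py w7;python3 - <<'E'
from m import *
w=cv2.imread('pics/w7.png'); crop(w,250,90,140,190,3,'pics/c15.png')
E
```

```text
18.25 [0.5642 0.2735 0.2476] 0.08533013183540795 [ 0.3 -0.4 -0.5]
[[ 0.033  0.999 -0.001]
 [ 0.999 -0.033 -0.001]
 [-0.001 -0.001 -1.   ]]
```

View pics/w7.png

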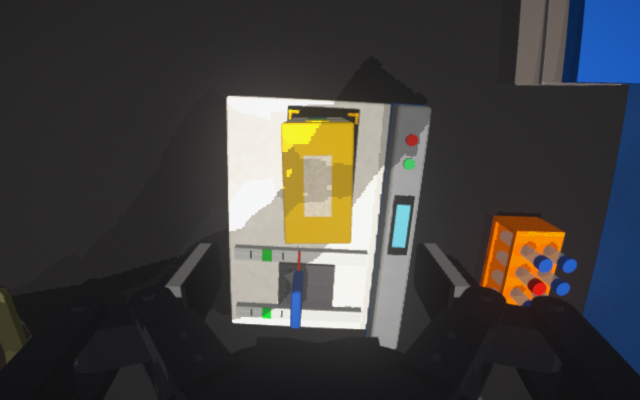

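View pics/c15.png

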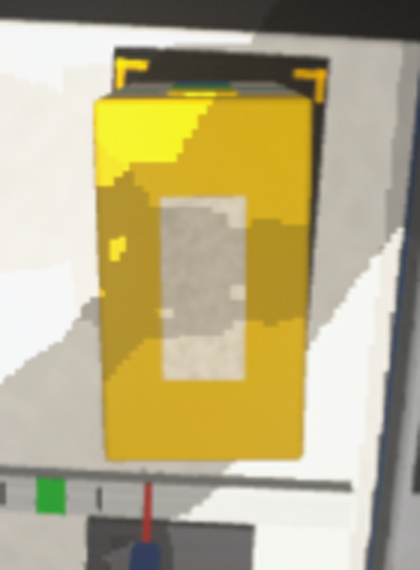

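apply_moves(deltas="1 -2 -0.3 0 1; 1 -5 -0.8 0 2; 1 -9 -1.4 0 3; 1 -12 -1.9 0 3; 1 -14.5 -2.3 0 3; 1 -15.8 -2.5 0 3; 0.5 -15.8 -2.5 0 3; 0.5 -15.8 -2.5 0 3; 0.5 -15.8 -2.5 0 3")

```text
time_s: 19.2
eef_pos: [0.5345, 0.1192, 0.2483]
eef_rot: [-2.311, -2.127, -0.002]
ft_force: [-0.5, 0.6, -0.9]
width: 0.0444
```

```bash
python3 look.py w8;python3 - <<'E'
from m import *
import pickle
s,c=pickle.load(open('w7.pkl','rb'))
rep('y label','wrist',[(161,197),(246,197),(246,380),(162,381)],3,250,90,.138,c)
w=cv2.imread('pics/w8.png'); crop(w,250,90,140,150,4,'pics/c16.png')
E
```

```text
19.2 [0.5345 0.1192 0.2483] 0.04436767857842814 [-0.5  0.6 -0.9]
[[ 0.083  0.997  0.   ]
 [ 0.997 -0.083  0.002]
 [ 0.002  0.    -1.   ]]
y label wrist c [0.5643 0.2752] sides [22. 50. 23. 51.] long axis deg 88.2
```

View pics/w8.png

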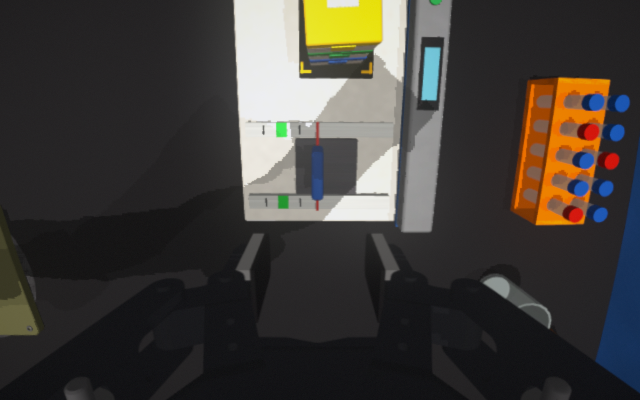

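View pics/c16.png

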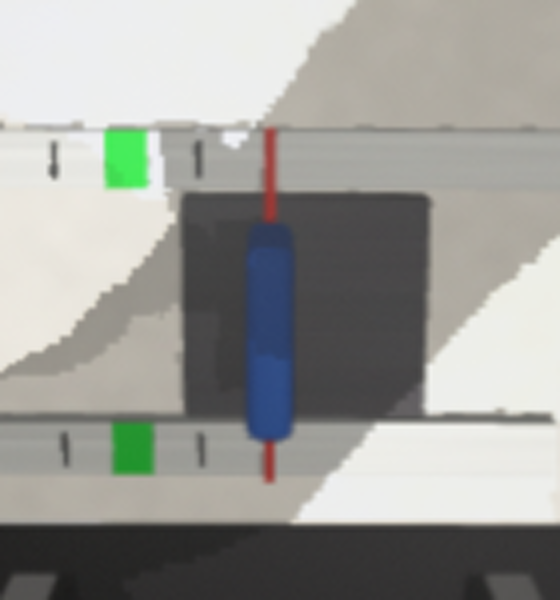

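Run:
```python
from m import *
import pickle
s,c=pickle.load(open('w8.pkl','rb'))
P=rep('h','wrist',[(248,244),(293,244),(292,440),(248,440)],4,250,90,.073,c)
f=lambda p:(np.array(p,float)+.5)/4-.5+[250,90]
Q=onz(c,f([(126,158),(133,449),(270,158),(269,463)]),.022);print(Q.round(4))
M=R.from_rotvec(s['eef_rot']).as_matrix()
print((M.T@(np.r_[P.mean(0),.053]-s['eef_pos'])*100).round(2),((Q-s['eef_pos'])@M*100).round(2))
```

```text
h wrist c [0.534  0.1157] sides [11. 50. 11. 50.] long axis deg 85.0
[[0.4975 0.1607 0.022 ]
 [0.49   0.0762 0.022 ]
 [0.5375 0.1573 0.022 ]
 [0.5297 0.0685 0.022 ]]
[-0.39 -0.02 19.53] [[ 3.790e+00 -4.040e+00  2.263e+01]
 [-4.700e+00 -4.080e+00  2.262e+01]
 [ 3.770e+00 -2.000e-02  2.263e+01]
 [-5.140e+00 -6.000e-02  2.262e+01]]
```

apply_moves(deltas="0.5 -0.3 0 3 0; 0.5 -0.3 0 7 0; 0.5 -0.3 0 11 0; 0.5 -0.3 0 14 0; 0.5 -0.3 0 17 0; 0.5 -0.3 0 19.5 0; 0.5 -0.3 0 21 0; 0.5 -0.3 0 21.3 0; 0.5 -0.3 0 21.3 0; 0.2 -0.3 0 21.3 0; 0 -0.3 0 21.3 0; 0 -0.3 0 21.3 0; 0 -0.3 0 21.3 0; 0 -0.3 0 21.3 0; 0 -0.3 0 21.3 0; 0 -0.3 0 21.3 0; 0 -0.3 0 21.3 0", force=70)

```text
time_s: 20.95
eef_pos: [0.534, 0.1145, 0.0364]
eef_rot: [-2.314, -2.125, -0.002]
ft_force: [-2.1, 0.4, 5.5]
width: 0.0111
```

Handle gripped (11 mm). Pull 4 cm along the tool's −y.

apply_moves(deltas="0 -0.3 -0.3 0 0; 0 -0.3 -0.3 0 0")

```text
time_s: 21.15
eef_pos: [0.5337, 0.1145, 0.0365]
eef_rot: [-2.313, -2.125, -0.014]
ft_force: [4.1, 5.8, -1.0]
width: 0.0111
```

apply_moves(deltas="0 0.3 -0.3 0 0; 0 0.3 -0.8 0 0; 0 0.3 -1.3 0 0; 0 0.3 -1.8 0 0; 0 0.3 -2.3 0 0; 0 0.3 -2.8 0 0; 0 0.3 -3.3 0 0; 0 0.3 -3.6 0 0; 0 0.3 -3.7 0 0; 0 0.3 -3.7 0 0; 0 0.3 -3.7 0 0; 0 0.3 -3.7 0 0; 0 0.3 -3.7 0 0")

```text
time_s: 22.45
eef_pos: [0.4996, 0.1175, 0.0365]
eef_rot: [2.313, 2.119, 0.012]
ft_force: [8.8, -0.8, -0.5]
width: 0.0111
```

```bash
python3 look.py w9;python3 - <<'E'
from m import *
from plant import *
crop(snapshot('side')[:,:,::-1],240,150,150,120,5,'pics/c17.png')
crop(snapshot('scene')[:,:,::-1],255,120,160,120,5,'pics/c18.png')
E
```

```text
22.45 [0.4996 0.1175 0.0365] 0.011125500992336387 [ 8.8 -0.8 -0.5]
[[ 0.087  0.996  0.009]
 [ 0.996 -0.087  0.002]
 [ 0.003  0.009 -1.   ]]
```

View pics/w9.png

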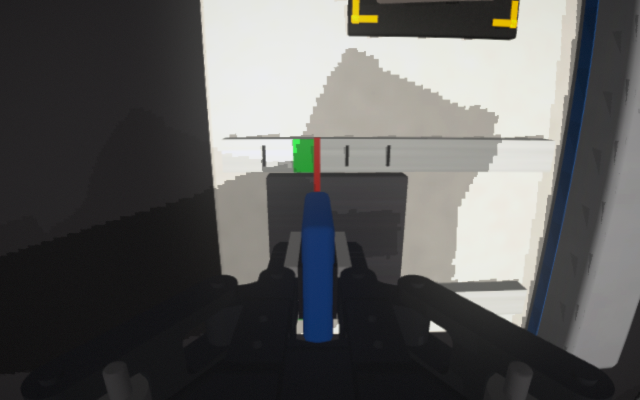

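View pics/c17.png

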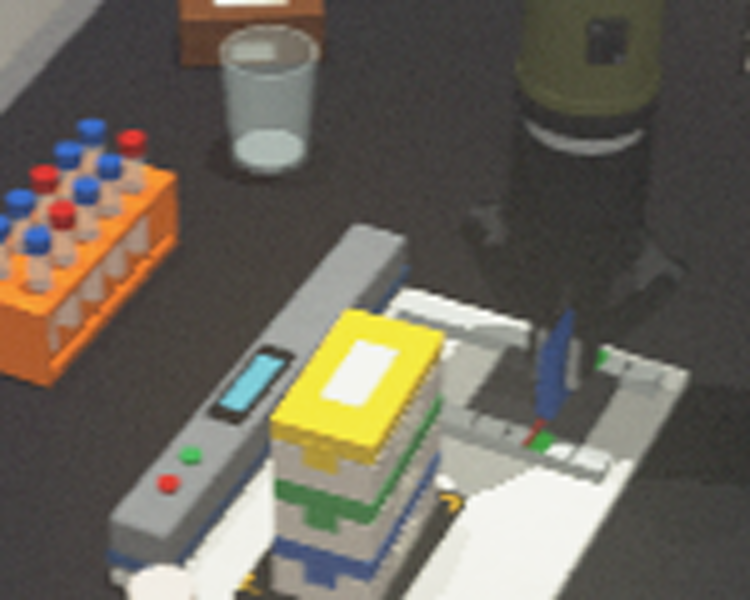

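View pics/c18.png

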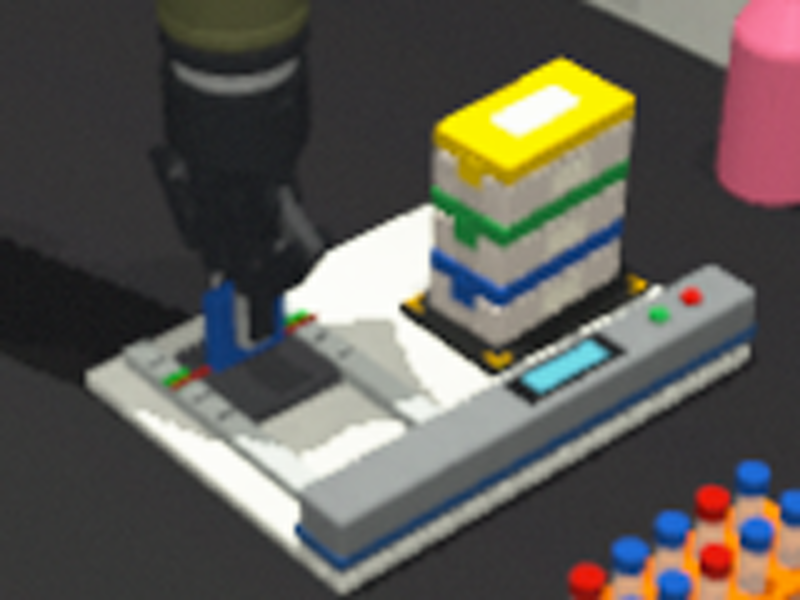

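apply_moves(deltas="0 0 -0.2 0 0; 0 0 -0.4 0 0; 0 0 -0.5 0 0; 0 0 -0.5 0 0; 0 0 -0.5 0 0; 0 0 -0.5 0 0; 0 0 -0.5 0 0")

```text
time_s: 23.3
eef_pos: [0.495, 0.1179, 0.0364]
eef_rot: [2.313, 2.119, 0.013]
ft_force: [10.2, -1.6, -1.9]
width: 0.011
```

```bash
python3 look.py w10;python3 - <<'E'
from m import *
crop(cv2.imread('pics/w10.png'),210,110,210,130,3.5,'pics/c19.png')
E
```

```text
23.3 [0.495  0.1179 0.0364] 0.011017993091838079 [10.2 -1.6 -1.9]
[[ 0.087  0.996  0.009]
 [ 0.996 -0.088  0.002]
 [ 0.003  0.009 -1.   ]]
```

View pics/c19.png

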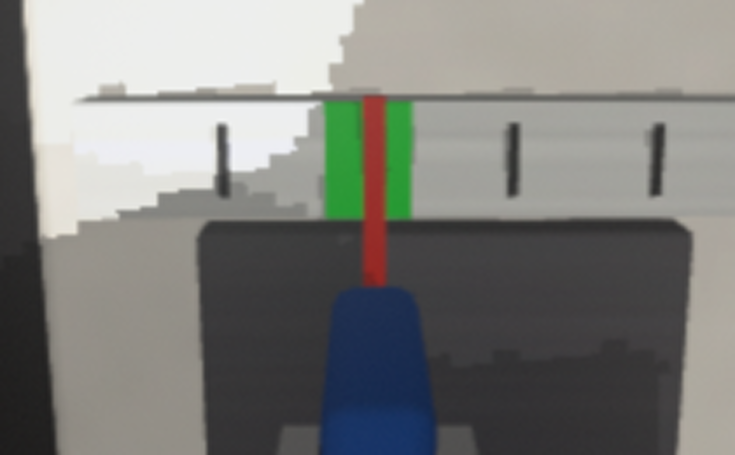

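apply_moves(deltas="0 0 0 0 0; 0 0 0 0 0; 0 0 0 0 0; 0 0 0 0 0; 0 0 0 0 0; 0 0 0 0 0; 0 0 0 0 0; 0 0 0 0 0")

```text
time_s: 24.15
eef_pos: [0.4949, 0.118, 0.0364]
eef_rot: [2.313, 2.119, 0.013]
ft_force: [9.9, -0.5, -0.5]
width: 0.0111
```

```bash
python3 look.py w11;python3 - <<'E'
from m import *
from plant import *
crop(cv2.imread('pics/w11.png'),210,110,210,130,3.5,'pics/c20.png')
cv2.imwrite('pics/scene_end.png',snapshot('scene')[:,:,::-1])
E
```

```text
24.15 [0.4949 0.118  0.0364] 0.011139641486879955 [ 9.9 -0.5 -0.5]
[[ 0.087  0.996  0.009]
 [ 0.996 -0.087  0.002]
 [ 0.003  0.009 -1.   ]]
```

View pics/c20.png

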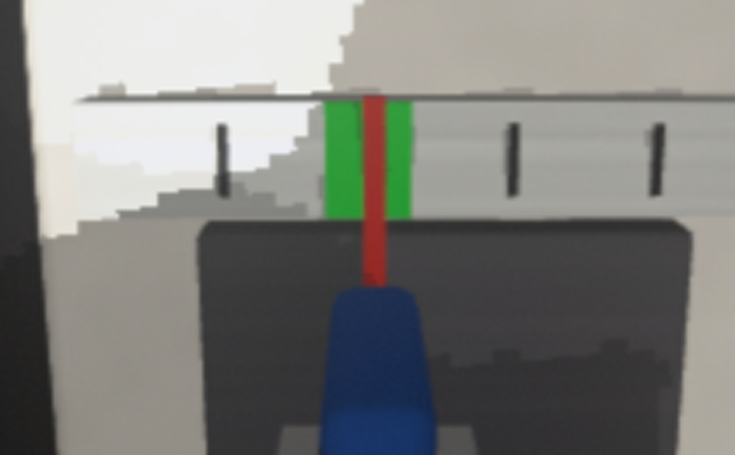

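View pics/scene_end.png

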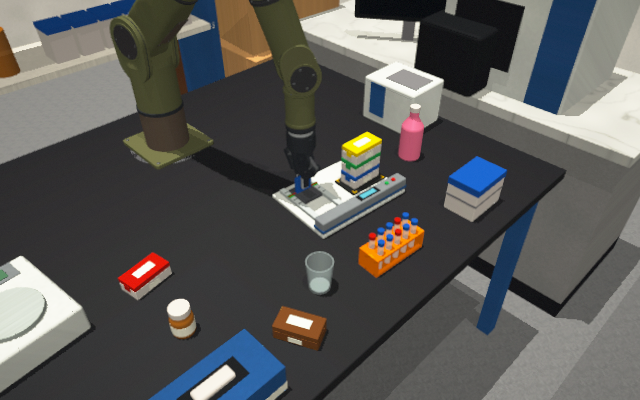

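The pointer stays centred in the green mark (column ~374 of a mark at 325–411 in the crop). The column stands square and the other things on the bench are where they were.

```bash
python3 -c "
from plant import *
print(job_done())"
```

```text
the job is handed in; nothing more can be done
None
```

The column is loaded and the job was handed in at about 24 s of the 72 s allowed, with the gripper still holding the handle at the mark. No verdict was reported.

- **Column:** I set the green case on the blue one and the yellow case on the green one, with about 10 N and 7 N of contact, and let both go. From the wrist camera:

  | Case | Centre (m) | Yaw |
  |---|---|---|
  | Blue | (0.5646, 0.2746) | 88.4° |
  | Green | (0.564, 0.275) | 88.3° |
  | Yellow | (0.5643, 0.2752) | 88.2° |

  The cases agree to about 1 mm. The blue case was about 4 mm from the measured centre of the nest pad, well inside the 18 mm limit, when last measured before the placings.

- **Handle:** The gripper pinched it at 11 mm opening with 70 N and pulled it about 39–40 mm. The pointer on the column-side rail was centred in its green mark in two pictures 0.8 s apart. The arm stood still with about 10 N of spring load.

- **Bystanders:** The red case, jar, beaker and bottle look unmoved in the last scene picture.

- **Disagreements:** The scene and side cameras differed from each other by 4–6 mm, so I relied on the wrist camera. Just before the pull, one short command had a wrong 3 mm sideways shift. I undid it in the next call, and it moved nothing measurable.

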